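# One setting stroke on the cobbler's hand press

## Task

Take the punch with the plain cylindrical head from the rack and fit it upright into the hole of the hand press's sprung carrier, fully home on its shoulder. Then push it slowly straight down until it bottoms on the anvil's stop stud, lean on it with about 20 N (never more than 30 N) for a second, and ease it slowly back up under your hand; leave it standing in the raised carrier, and leave the other punches and the things on the bench alone.

Things in the scene. Friction and masses are not known exactly. Their poses are not given: they have to be found in the camera images.
- punch_head (a point): Loose steel punch (about 150 g) standing upright in one of the rack's three holes: middle of its head, a plain flat-topped cylinder 24 mm in diameter, 40 mm tall, the part to grip. Below the head: a round shoulder collar 30 mm in diameter, 8 mm thick, then a round shank 16 mm in diameter, 45 mm long, its last 2 mm narrowed to 13 mm. z is up its axis.
- punch_shoulder (a point): Point on the same punch's axis at the underside of its shoulder collar, 28 mm below the head's middle and 45 mm above the shank's tip; z up along the punch.
- rack: Fixed wooden rack block, 60 (its x) x 190 (its y) x 55 mm tall, origin at the centre of its underside. Three square holes, 19 mm wide, 48 mm deep, in a row along its y, 65 mm apart, the middle one at its centre; a punch stands in each, shoulder on the top face. Fingers closing along the rack's x clear the neighbours.
- carrier_mouth (a point): Centre of the hole's mouth in the top face of the press's carrier, an aluminium crosshead 50 (its x) x 130 (its y) x 25 mm thick on two posts 50 mm either side along y, whose fixed tops are 111 mm above the bench. Hole: through, 17.5 mm in diameter, 2 mm chamfer. The top face is 107 mm above the bench when up. z is up.
- carrier (a joint): How far the sprung carrier is pushed down, in m; 0 is up. With the punch in it, it takes a hand push of about 6 N to start, and 0.25 N more per mm; let go while down, it snaps up. The stroke ends when the seated punch's tip meets the rigid stop stud, 6 to 18 mm down, set differently from job to job.
- anvil: Fixed steel anvil pillar, 36 mm in diameter, 23 mm tall, on the press base under the carrier's hole; origin at the centre of its underside, 15 mm above the bench. A rigid brass stop stud, 22 mm in diameter, stands out of its top by 12 mm, up to 6 mm more or less from job to job (this pose does not tell).
- punch_square: Another loose steel punch in the rack, with a 22 mm square head; same shank. Leave it. Origin at the tip of its shank.
- punch_ball: Another loose steel punch in the rack, with a 27 mm ball head on a thin neck; same shank. Leave it. Origin at the tip of its shank.
- stone: Grey sharpening stone, 60 x 200 x 30 mm, loose on the bench; leave it.
- hammer: Hammer, 250 mm long, loose on the bench to the right of the rack; leave it.
- tin: Flat round tin, 64 mm across, 28 mm tall; leave it.
- shears: Leather shears with black handles lying at the back; leave them.
- pinbox: Cardboard box 60 x 100 x 45 mm; leave it.
- tub: White plastic jar, 76 mm across, 90 mm tall, to the left of the press; leave it.
Mind the look-alikes: they are no part of the job. What is shaped like the part that bears punch_head but blue or orange is not meant. What is shaped like the part that bears carrier_mouth but purple is not meant.

How it is judged:
By the outcome, as a careful person would: the job done as asked, in the order asked, and still so for the second after the job is handed in, with the robot touching nothing.
It also fails if it takes over 67 s, if anything falls off the work surface, if the arm or the gripper's body presses on something with over 40 N, if the wrist force passes 120 N, or if a joint passes its speed limit or range.

## Robot

A 7-joint arm with a two-finger parallel gripper is mounted at the origin on the work surface. World frame = base frame: x ahead of the robot, y to its left, z up, the work surface at z = 0. Lengths are in m, angles in rad, forces in N, time in s.
With the tool pointing down it reaches from about 0.425 to 0.95 m from the base axis. Payload 4.7 kg.
Tool frame: the origin (TCP) lies at the very end of the fingers, on their centre line; the grasp point (between the pads) lies 19 mm behind it; z points along the fingers, y is the line along which they close (so a half turn about z gives the same grasp; the last joint's range is limited). The gripper opens to 85 mm and grips with 20 to 120 N. Pads are 22 mm wide; open, the fingers measure 114 mm over their backs; the gripper's body (76 mm by 85 mm) begins 54 mm behind the grasp point. The pads swing forward as they close: fully open they stand 13 mm farther back than shut.
Start: joints at [1.259, 0.469, -0.049, 1.532, 0.024, 1.141, -0.082], TCP at [0.188, -0.648, 0.231] pointing down, gripper open.
Joint ranges: [-2.59, 2.59], [-0.33, 1.99], [-1.39, 1.29], [0.1, 2.45], [-1.04, 4.18], [0.21, 1.99], [-2.66, 2.66]. Speed limits (rad/s): [2.57, 2.57, 3.14, 3.14, 3.14, 3.14, 3.14].

## Interface

Orientations are given as a unit quaternion [x, y, z, w].
In Python, from rig import r gives the robot as it stands. The module is installed in compiled form; this text tells all that it offers.
- The arm moves only by the shell command python3 -m creep 'ROWS' [OPENING] [FORCE]. ROWS is JSON, a list of rows, each a list of 6 numbers: the shift along the tool's x, y, z in m, then the turn, a rotation vector about the tool's x, y, z in degrees. A call has 1 to 12 rows; each row is the pose to reach, as a shift and turn from the pose commanded when the call began, along the tool's axes at that moment; what a row does not reach only later rows make up. A row lasts 1/8 s, in which the tool goes at most 62.5 mm and 10.7 degrees, less where a joint would pass 70% of its speed; a pose out of reach is approached as far as the arm can. A call with a gripper value outside its range is refused whole. OPENING is the closure, from 0 (fully open) to 1 (shut), set as the call begins (- or left out, the last holds). The fingers move at their own pace and stop on an object; FORCE is the grip in N (left out, the last holds). Time passes only in rows, so rows that repeat a pose let the fingers close. It gives the time, the measured TCP pose, the force, the opening and the grip force at its end, in the units of the state.
- r.get_obs(): the state, without advancing time (a new reading comes with each control period).
- r.camera(name): name is "side" or "top"; returns (picture, depth): 420x560x3 uint8, red, green, blue; 420x560 float32, m along the optical axis (not along the pixel's ray), 0 where there is no reading.
- r.camera_params(name): a dict with "K" (3x3 intrinsics, pixels), "rvec" (rotation vector, rad) and "tvec" (3), from world to camera coordinates, as OpenCV has them. Camera axes: x right, y down, z forward; pixel columns grow to the right and rows downward; lengths in m; the calibration is good to about 2 mm. A picture is of the moment at which its call begins. camera_params takes no time and is no camera call.
- r.hand_in(): hands the job in; it is judged then, once.
The state is a dict: "t": time; "joints": joint angles; "joint_vel": joint speeds; "effort": joint torques, N m; "tcp_pos": TCP position; "tool_rot": TCP orientation; "force": force on the tool from outside, world axes, zero at the start; "ft_torque": the same for the moment, N m; "gripper_width": opening from 0.0 (shut) to 1.0 (fully open); "finger_force": force on a finger pad.
Only numpy, scipy, OpenCV 4.12 (cv2) and the standard library are available. Lean on these libraries where they do the work, as an engineer would, in place of code of your own. Each camera call takes 0.05 s, during which the arm holds its last target. There are 200 camera calls.

## Working session

There is one attempt and no reset: what is moved stays moved. The work goes in short steps, Python scripts to look and compute and a shell command to move; the robot and the scene stay as the last step left them, time stands still between calls to the robot, and variables do not carry over. Pictures are saved under pics/ and viewed, at most 10 in all, crops included, and the job is handed in when it is done.

```bash
mkdir -p pics
cat > h.py <<'E'
from rig import r
import numpy as np, cv2
def cam(n):
    im,d=r.camera(n); p=r.camera_params(n)
    R=cv2.Rodrigues(np.array(p["rvec"],float))[0]; return im,d,np.array(p["K"],float),R,np.array(p["tvec"],float).ravel()
def pt(c,u,v,z=None):
    im,d,K,R,t=c; ray=np.linalg.inv(K)@[u,v,1.]
    if z is None: return R.T@(ray*d[int(v),int(u)]-t)
    o=-R.T@t; w=R.T@ray; return o+w*(z-o[2])/w[2]
def world(c):
    im,d,K,R,t=c; v,u=np.mgrid[:420,:560]
    P=np.stack([u,v,np.ones_like(u)],-1)@np.linalg.inv(K).T*d[...,None]; return (P-t)@R
E
python3 - <<'E'
from h import *
for n in("top","side"):
    c=cam(n); cv2.imwrite(f"pics/{n}0.png",c[0][...,::-1]); print(n,c[2].tolist(),(-c[3].T@c[4]).round(3),c[3].round(2).tolist())
    np.savez(f"{n}0.npz",*c)
o=r.get_obs(); print({k:np.round(v,3) for k,v in o.items()})
E
```

```text
top [[403.6585728548658, 0.0, 284.73639248225635], [0.0, 403.6585728548658, 208.02919589065522], [0.0, 0.0, 1.0]] [ 0.508 -0.003  1.325] [[-0.03, -1.0, 0.0], [-1.0, 0.03, -0.04], [0.04, -0.0, -1.0]]
side [[410.55331007947694, 0.0, 277.46229961991776], [0.0, 410.55331007947694, 213.69067549234975], [0.0, 0.0, 1.0]] [ 0.537 -0.852  0.743] [[1.0, -0.04, -0.02], [-0.04, -0.6, -0.8], [0.02, 0.8, -0.6]]
{'t': np.float64(0.1), 'joints': array([ 1.259,  0.469, -0.049,  1.534,  0.024,  1.141, -0.082]), 'joint_vel': array([-0.003, -0.001, -0.002, -0.002,  0.001,  0.001, -0.002]), 'effort': array([ 1.0000e-03, -5.1152e+01, -4.7000e-02, -2.3839e+01,  1.1000e-02,
        4.0000e-03,  0.0000e+00]), 'tcp_pos': array([ 0.188, -0.648,  0.23 ]), 'tool_rot': array([ 0.99 ,  0.141, -0.   , -0.001]), 'force': array([0.201, 0.035, 0.825]), 'ft_torque': array([0.003, 0.032, 0.   ]), 'finger_force': np.float64(0.0), 'gripper_width': np.float64(0.996)}
```

View pics/top0.png

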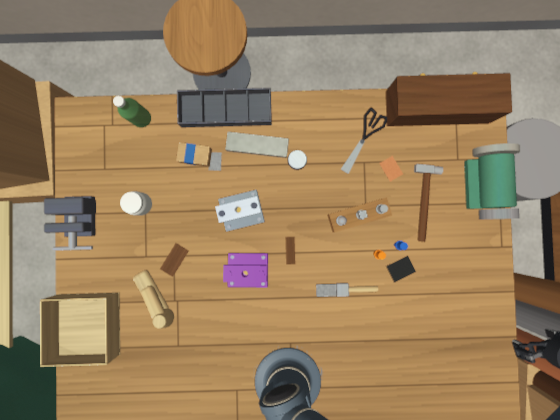

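View pics/side0.png

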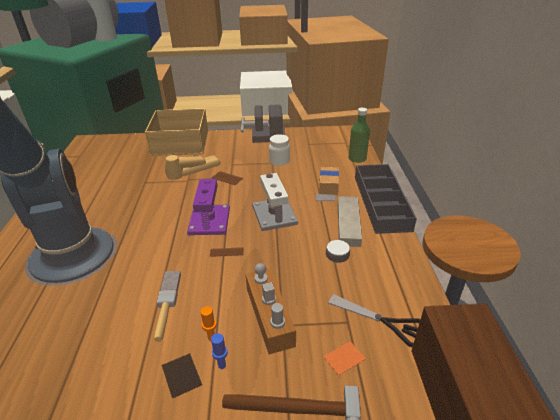

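The top view shows the rack with its ball, square and cylinder heads near (341,221), (362,214) and (382,209). The carrier hole is near (238,210). In the side view the plain cylinder head is the near one, at (277,313), and the carrier is at (273,189).

Run:
```python
from h import *
L=lambda n:[v for v in np.load(n+"0.npz").values()]
t,s=L("top"),L("side")
a=cv2.resize(t[0][190:240,320:400],None,fx=5,fy=5,interpolation=2); b=cv2.resize(t[0][180:240,205:275],None,fx=5,fy=5,interpolation=2)
c=cv2.resize(s[0][255:335,240:305],None,fx=5,fy=5,interpolation=2);d=cv2.resize(s[0][165:235,245:305],None,fx=5,fy=5,interpolation=2)
W=np.zeros((720,760,3),np.uint8)
for im,(y,x) in((a,(0,0)),(b,(0,405)),(c,(305,0)),(d,(305,405))): 
    im=im[:720-y,:760-x];W[y:y+im.shape[0],x:x+im.shape[1]]=im
cv2.imwrite("pics/z0.png",cv2.resize(W,None,fx=.83,fy=.83)[...,::-1])
for n,cc in(("top",t),("side",s)):
    P=world(cc)
    # head tops: z
    m=(P[...,0]>.4)&(P[...,0]<.62)&(P[...,1]<-.08)&(P[...,1]>-.36)&(P[...,2]>.07)&(P[...,2]<.13)&(cc[1]>0)
    k,l,st,ce=cv2.connectedComponentsWithStats(m.astype(np.uint8))
    for i in range(1,k):
        if st[i,4]>8: q=P[l==i]; print(n,"head",ce[i].round(1),st[i,4],np.median(q,0).round(4),q[:,2].max().round(4))
    m=(P[...,0]>.4)&(P[...,0]<.62)&(P[...,1]<.25)&(P[...,1]>.0)&(P[...,2]>.095)&(P[...,2]<.125)&(cc[1]>0)
    k,l,st,ce=cv2.connectedComponentsWithStats(m.astype(np.uint8))
    for i in range(1,k):
        if st[i,4]>30: q=P[l==i]; R=cv2.minAreaRect((q[:,:2]*1000).astype(np.float32)); print(n,"carrier",ce[i].round(1),st[i],np.median(q,0).round(4),R)
    m=(P[...,0]>.4)&(P[...,0]<.62)&(P[...,1]<-.06)&(P[...,1]>-.36)&(P[...,2]>.045)&(P[...,2]<.062)&(cc[1]>0)
    q=P[m]; print("rack",cv2.minAreaRect((q[:,:2]*1000).astype(np.float32)),np.median(q[:,2]))
```

```text
top head [382.3 208.7] 69 [ 0.5443 -0.3038  0.1017] 0.1089
top head [361.8 214.6] 62 [ 0.5278 -0.2421  0.0958] 0.1029
top head [341.9 220.5] 58 [ 0.5123 -0.1806  0.097 ] 0.106
top head [399.7 246. ] 22 [ 0.4293 -0.3571  0.0857] 0.0941
top head [380.4 254.2] 41 [ 0.4065 -0.2939  0.0916] 0.098
top carrier [237.5 209.6] [215 197  46  26 695] [0.554  0.1346 0.1066] ((553.896240234375, 136.2872772216797), (49.83920669555664, 131.04025268554688), 12.407024383544922)
rack ((478.6742858886719, -256.2928771972656), (165.78358459472656, 190.83106994628906), 13.554777145385742) 0.05409815864043406
side head [260.  268.9] 115 [ 0.5148 -0.1872  0.0957] 0.1021
side head [268.1 290.6] 185 [ 0.531  -0.2516  0.0933] 0.0999
side head [276.9 312.4] 198 [ 0.5472 -0.3145  0.0982] 0.1065
side head [208.  314.2] 135 [ 0.4074 -0.3042  0.0902] 0.0962
side head [217.  334.3] 22 [ 0.4309 -0.3581  0.0931] 0.0955
side carrier [273.8 187.5] [260 173  29  30 537] [0.557  0.123  0.1075] ((556.6454467773438, 134.41050720214844), (51.10090255737305, 134.97430419921875), 12.86298942565918)
rack ((476.13714599609375, -258.29400634765625), (173.85874938964844, 192.11505126953125), 14.5689115524292) 0.055208869743095315
```

View pics/z0.png

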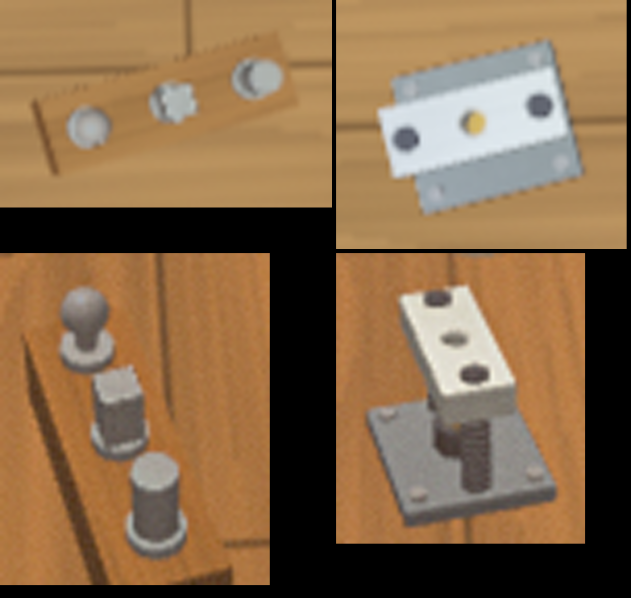

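The bottom-left crop shows the plain flat-topped cylinder as the end punch, nearest the side camera. The ball is at the far end and the square in the middle. The carrier crop shows the hole between the two dark posts. I'll approach above the rack and refine the positions from the stored pictures.

```bash
python3 -m creep '[[0.04,-0.02,0,0,0,-8],[0.09,-0.046,0,0,0,-18],[0.14,-0.072,0,0,0,-28],[0.19,-0.098,0,0,0,-38],[0.24,-0.124,0,0,0,-48],[0.29,-0.149,0,0,0,-58],[0.34,-0.175,0,0,0,-68],[0.39,-0.2,0,0,0,-78],[0.425,-0.219,0,0,0,-85],[0.438,-0.226,0,0,0,-88.3],[0.438,-0.226,0,0,0,-88.3]]' 0 80
python3 - <<'E'
from h import *
L=lambda n:[v for v in np.load(n+"0.npz").values()]
t,s=L("top"),L("side")
def blob(c,x0,x1,y0,y1,f):
    g=cv2.cvtColor(c[0],cv2.COLOR_RGB2HSV)[y0:y1,x0:x1].astype(int); m=f(g).astype(np.uint8)
    k,l,st,ce=cv2.connectedComponentsWithStats(m); i=1+st[1:,4].argmax(); return ce[i]+[x0,y0],st[i]
# grey pixels of head
for n,c,b in(("top",t,(370,396,198,222)),("side",s,(262,295,298,332))):
    x0,x1,y0,y1=b; h=cv2.cvtColor(c[0],cv2.COLOR_RGB2HSV)[y0:y1,x0:x1]
    print(n);print(np.where(h[...,1]<70,h[...,2],0))
for n,c,b in(("top",t,(228,248,200,220)),("side",s,(262,285,178,202))):
    x0,x1,y0,y1=b; h=cv2.cvtColor(c[0],cv2.COLOR_RGB2HSV)[y0:y1,x0:x1]
    ref=np.median(h[...,2]);m=((h[...,2]<.9*ref)|(h[...,1]>60)).astype(np.uint8)
    k,l,st,ce=cv2.connectedComponentsWithStats(m)
    for i in range(1,k): 
        if st[i,4]>3:u=ce[i]+[x0,y0];print(n,u,st[i],pt(c,*u,.107).round(4))
E
```

```text
t: 1.48
tcp_pos: [0.5457, -0.3089, 0.2309]
tool_rot: [0.612, 0.791, -0.0, -0.0]
force: [-0.8, -0.2, 0.1]
gripper_width: 0.997
finger_force: 0.0
top
[[  0   0   0   0   0   0   0   0   0   0   0   0   0   0   0   0   0   0
    0   0   0   0   0   0   0   0]
 [  0   0   0   0   0   0   0   0   0   0   0   0   0   0   0   0   0   0
    0   0   0   0   0   0   0   0]
 [  0   0   0   0   0   0   0   0   0   0   0   0   0   0   0   0   0   0
    0   0   0   0   0   0   0   0]
 [  0   0   0   0   0   0   0   0   0   0   0   0   0   0   0   0   0   0
    0   0   0   0   0   0   0   0]
 [  0   0   0   0   0   0   0   0   0   0   0   0   0   0   0   0   0   0
    0   0   0   0   0   0   0   0]
 [  0   0   0   0   0   0   0   0   0   0   0   0   0   0   0   0   0   0
    0   0   0   0   0   0   0   0]
 [  0   0   0   0   0   0   0   0   0 169 159 154 161 169   0   0   0   0
    0   0   0   0   0   0   0   0]
 [  0   0   0   0   0   0   0 149 145 149 125 151 166 171 173 170 167   0
    0   0   0   0   0   0   0   0]
 [  0   0   0   0   0   0   0 155 133 100 113 171 180 179 179 178 174   0
    0 
[... 1662 characters left out ...]
]]
side
[[170 166  98 ...   0   0   0]
 [147 167 127 ...   0   0   0]
 [121 154 149 ...   0   0   0]
 ...
 [  0   0   0 ...   0   0   0]
 [  0   0   0 ...   0   0   0]
 [  0   0   0 ...   0   0   0]]
top [232.16666667 200.66666667] [ 0  0 12  3 24] [0.5813 0.1507 0.107 ]
top [237.08333333 209.02777778] [ 6  6  7  7 36] [0.5556 0.1365 0.107 ]
top [241.88888889 218.05555556] [ 5 16 15  4 36] [0.528  0.1226 0.107 ]
side [282.47222222 181.47222222] [17  0  6 11 36] [0.5836 0.154  0.107 ]
side [269.21472393 195.8404908 ] [  0   3  23  21 163] [0.5432 0.0831 0.107 ]
side [273.2  185.25] [ 8  6  7  4 20] [0.5561 0.1359 0.107 ]
side [277.93939394 193.72727273] [13 13  7  6 33] [0.5677 0.0917 0.107 ]
```

Run:
```python
from h import *
L=lambda n:[v for v in np.load(n+"0.npz").values()]
t,s=L("top"),L("side")
print(pt(t,383.8,208.1,.103))
h=cv2.cvtColor(s[0],cv2.COLOR_RGB2HSV)[300:318,264:292]; v=h[...,2]
m=((v>140)&(h[...,1]<70)).astype(np.uint8); k,l,st,ce=cv2.connectedComponentsWithStats(m)
for i in range(1,k):print(st[i],ce[i]+[264,300],pt(s,*(ce[i]+[264,300]),.103))
```

```text
[ 0.54632281 -0.30773624  0.103     ]
[0 0 1 2 2] [264.  300.5] [ 0.52218129 -0.28768653  0.103     ]
[3 0 7 3 9] [269.88888889 301.33333333] [ 0.53407708 -0.29061733  0.103     ]
[ 8  3 11  9 79] [276.7721519 307.       ] [ 0.54739    -0.30616787  0.103     ]
[19 17  1  1  1] [283. 317.] [ 0.55844852 -0.33184314  0.103     ]
```

```bash
python3 -m creep '[[0.0016,0.0015,0.02,0,0,0],[0.0016,0.0015,0.05,0,0,0],[0.0016,0.0015,0.08,0,0,0],[0.0016,0.0015,0.11,0,0,0],[0.0016,0.0015,0.135,0,0,0],[0.0016,0.0015,0.15,0,0,0],[0.0016,0.0015,0.158,0,0,0],[0.0016,0.0015,0.161,0,0,0],[0.0016,0.0015,0.161,0,0,0]]' 0 80
python3 -m creep '[[0,0,0,0,0,0],[0,0,0,0,0,0],[0,0,0,0,0,0],[0,0,0,0,0,0],[0,0,0,0,0,0],[0,0,0,0,0,0],[0,0,0,0,0,0],[0,0,0,0,0,0]]' 1 80
```

```text
t: 2.6
tcp_pos: [0.5473, -0.3073, 0.0709]
tool_rot: [0.612, 0.791, 0.0, 0.001]
force: [0.6, 0.3, 0.1]
gripper_width: 1.002
finger_force: 0.0
t: 3.6
tcp_pos: [0.5472, -0.3071, 0.0707]
tool_rot: [0.612, 0.791, -0.0, 0.0]
force: [-0.5, 0.4, 4.4]
gripper_width: 0.259
finger_force: 78.2
```

```bash
python3 -m creep '[[0,0,-0.005,0,0,0],[0,0,-0.015,0,0,0],[0,0,-0.03,0,0,0],[0,0,-0.05,0,0,0],[0,0,-0.075,0,0,0],[0,0,-0.1,0,0,0],[0,0,-0.12,0,0,0],[0,0,-0.13,0,0,0]]' 1 80
python3 -m creep '[[0.015,0.004,0,0,0,0],[0.05,0.014,0,0,0,0],[0.095,0.0265,0,0,0,0],[0.145,0.0404,0,0,0,0],[0.195,0.0544,0,0,0,0],[0.245,0.0683,0,0,0,0],[0.295,0.0823,0,0,0,0],[0.345,0.0962,0,0,0,0],[0.39,0.1088,0,0,0,0],[0.417,0.1163,0,0,0,0],[0.427,0.1191,0,0,0,0],[0.427,0.1191,0,0,0,0]]' 1 80
python3 - <<'E'
from h import *
ims=[]
for n in("top","side"):
    c=cam(n); np.savez(f"{n}1.npz",*c)
    y,x=(155,195) if n=="top" else (110,220)
    ims.append(cv2.resize(c[0][y:y+130,x:x+90],None,fx=4,fy=4,interpolation=2))
cv2.imwrite("pics/held.png",np.hstack(ims)[...,::-1]); print(r.get_obs()["tcp_pos"],r.get_obs()["force"])
E
```

```text
t: 4.6
tcp_pos: [0.5475, -0.3072, 0.2023]
tool_rot: [0.612, 0.791, 0.0, 0.001]
force: [-0.5, -1.0, -0.8]
gripper_width: 0.258
finger_force: 78.3
t: 6.1
tcp_pos: [0.5547, 0.1363, 0.1997]
tool_rot: [0.612, 0.791, -0.001, -0.0]
force: [0.1, -0.8, -1.4]
gripper_width: 0.259
finger_force: 78.4
[0.5552407  0.13445232 0.19976674] [-0.48283317 -0.47424243 -1.34562392]
```

View pics/held.png

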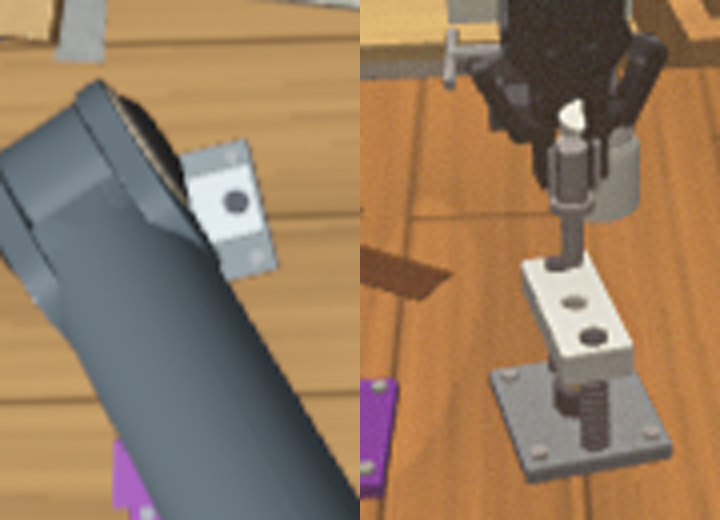

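The side view shows the punch upright in the fingers, collar at about (273,161) and hole at (273,186). The top view is blocked by the arm. Next I'll measure the punch's offset in the side view.

```bash
python3 -m creep '[[0,0,0.008,0,0,0],[0,0,0.016,0,0,0],[0,0,0.022,0,0,0],[0,0,0.025,0,0,0],[0,0,0.025,0,0,0]]' 1 100
python3 - <<'E'
from h import *
c=cam("side"); print([r.get_obs()["tcp_pos"].round(4) for _ in range(2)])
cv2.imwrite("pics/held2.png",cv2.resize(c[0][135:205,240:310],None,fx=8,fy=8,interpolation=2)[...,::-1])
E
```

```text
t: 6.82
tcp_pos: [0.5553, 0.1362, 0.1751]
tool_rot: [0.612, 0.791, -0.0, -0.0]
force: [0.2, -0.6, -1.9]
gripper_width: 0.25
finger_force: 97.9
[array([0.5554, 0.1363, 0.1753]), array([0.5554, 0.1363, 0.1753])]
```

View pics/held2.png

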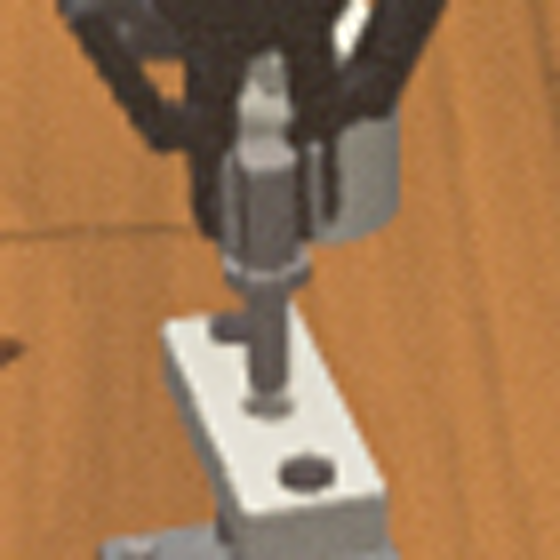

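The tip sits directly above the hole: shank at u≈268 of the crop, hole centred at (268,404). I'll check the depth direction numerically.

Run:
```python
from h import *
s=[v for v in np.load("side0.npz").values()]
f=lambda u,v,z:pt(s,240+u/8-.5+.06,135+v/8-.5+.06,z).round(4)
print("hole",f(268,404,.107),"collar mid",f(267,264,.1635),f(267,268,.1635))
p=f(268,392,.1146);print("tip front",p)
```

```text
hole [0.5557 0.1369 0.107 ] collar mid [0.5569 0.1387 0.1635] [0.5568 0.136  0.1635]
tip front [0.5558 0.133  0.1146]
```

```bash
python3 -m creep '[[0,0,0.002,0,0,0],[0,0,0.004,0,0,0],[0,0,0.006,0,0,0],[0,0,0.007,0,0,0],[0,0,0.008,0,0,0],[0,0,0.009,0,0,0],[0,0,0.01,0,0,0],[0,0,0.01,0,0,0]]' 1 100
```

```text
t: 7.88
tcp_pos: [0.5553, 0.1361, 0.1652]
tool_rot: [0.612, 0.791, -0.0, 0.0]
force: [0.4, 0.2, -1.9]
gripper_width: 0.258
finger_force: 97.9
```

```bash
python3 -m creep '[[0,0,0.001,0,0,0],[0,0,0.002,0,0,0],[0,0,0.003,0,0,0],[0,0,0.004,0,0,0],[0,0,0.004,0,0,0]]' 1 100
```

```text
t: 8.5
tcp_pos: [0.5553, 0.1362, 0.1612]
tool_rot: [0.612, 0.791, -0.0, -0.0]
force: [0.4, 0.5, -0.7]
gripper_width: 0.254
finger_force: 97.9
```

```bash
python3 -m creep '[[0,0,0.0015,0,0,0],[0,0,0.003,0,0,0],[0,0,0.0045,0,0,0],[0,0,0.006,0,0,0],[0,0,0.0075,0,0,0],[0,0,0.009,0,0,0],[0,0,0.0105,0,0,0],[0,0,0.012,0,0,0],[0,0,0.0135,0,0,0],[0,0,0.015,0,0,0],[0,0,0.015,0,0,0]]' 1 100
```

```text
t: 9.88
tcp_pos: [0.5553, 0.1362, 0.1461]
tool_rot: [0.612, 0.791, -0.0, -0.0]
force: [0.4, -0.8, -0.4]
gripper_width: 0.255
finger_force: 97.9
```

```bash
python3 -c "
from h import *
o=r.get_obs();print(o['force'],o['ft_torque'],o['tcp_pos'])
c=cam('side');cv2.imwrite('pics/in.png',cv2.resize(c[0][145:235,240:310],None,fx=6,fy=6,interpolation=2)[...,::-1])"
```

```text
[ 0.41991167 -0.83201074 -0.39656521] [0.03349073 0.05437141 0.03411057] [0.55526111 0.13617445 0.14614789]
```

View pics/in.png

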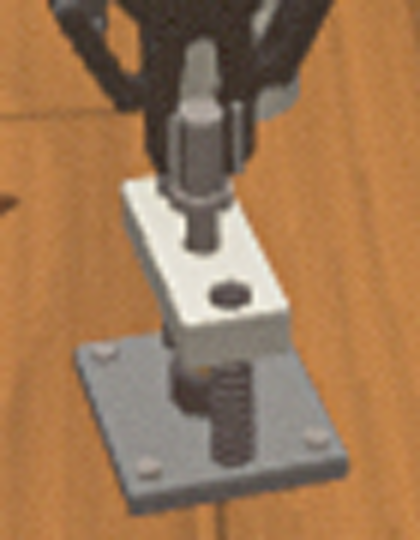

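The shank (201,240) is inside the hole and the carrier is still up. Continuing down to the shoulder.

```bash
python3 -m creep '[[0,0,0.002,0,0,0],[0,0,0.004,0,0,0],[0,0,0.006,0,0,0],[0,0,0.008,0,0,0],[0,0,0.01,0,0,0],[0,0,0.012,0,0,0],[0,0,0.014,0,0,0],[0,0,0.016,0,0,0],[0,0,0.018,0,0,0],[0,0,0.0195,0,0,0],[0,0,0.021,0,0,0],[0,0,0.021,0,0,0]]' 1 100
```

```text
t: 11.42
tcp_pos: [0.5553, 0.1362, 0.1252]
tool_rot: [0.612, 0.791, -0.0, -0.0]
force: [-0.3, 0.8, -1.4]
gripper_width: 0.256
finger_force: 97.9
```

```bash
python3 -m creep '[[0,0,0.0005,0,0,0],[0,0,0.001,0,0,0],[0,0,0.0015,0,0,0],[0,0,0.002,0,0,0],[0,0,0.0025,0,0,0],[0,0,0.003,0,0,0],[0,0,0.003,0,0,0]]' 1 100
```

```text
t: 12.3
tcp_pos: [0.5554, 0.1362, 0.1228]
tool_rot: [0.612, 0.791, -0.0, 0.0]
force: [-2.7, -1.3, 3.6]
gripper_width: 0.256
finger_force: 98.0
```

```bash
python3 -m creep '[[0,0,0.0005,0,0,0],[0,0,0.001,0,0,0],[0,0,0.0015,0,0,0],[0,0,0.002,0,0,0],[0,0,0.0025,0,0,0],[0,0,0.003,0,0,0],[0,0,0.0035,0,0,0],[0,0,0.004,0,0,0],[0,0,0.0045,0,0,0],[0,0,0.005,0,0,0],[0,0,0.005,0,0,0]]' 1 100
```

```text
t: 13.68
tcp_pos: [0.5554, 0.1362, 0.1182]
tool_rot: [0.612, 0.791, -0.0, 0.0]
force: [-2.6, -1.4, 7.2]
gripper_width: 0.256
finger_force: 98.3
```

```bash
python3 -m creep '[[0,0,0.0005,0,0,0],[0,0,0.001,0,0,0],[0,0,0.0015,0,0,0],[0,0,0.0015,0,0,0]]' 1 100
```

```text
t: 14.18
tcp_pos: [0.5554, 0.1362, 0.1167]
tool_rot: [0.612, 0.791, -0.0, 0.0]
force: [-2.9, -1.1, 7.6]
gripper_width: 0.255
finger_force: 98.4
```

```bash
python3 -m creep '[[0,0,0.0004,0,0,0],[0,0,0.0008,0,0,0],[0,0,0.0008,0,0,0]]' 1 100
```

```text
t: 14.55
tcp_pos: [0.5554, 0.1362, 0.1164]
tool_rot: [0.612, 0.791, -0.0, 0.0]
force: [-4.0, -1.9, 11.2]
gripper_width: 0.258
finger_force: 98.9
```

```bash
python3 -m creep '[[0,0,0.0004,0,0,0],[0,0,0.0006,0,0,0],[0,0,0.0006,0,0,0]]' 1 100
```

```text
t: 14.92
tcp_pos: [0.5554, 0.1362, 0.1164]
tool_rot: [0.612, 0.791, -0.0, 0.001]
force: [-5.6, -2.6, 15.0]
gripper_width: 0.251
finger_force: 99.4
```

```bash
python3 -m creep '[[0,0,0.0003,0,0,0],[0,0,0.0007,0,0,0],[0,0,0.0007,0,0,0],[0,0,0.0007,0,0,0]]' 1 100
```

```text
t: 15.42
tcp_pos: [0.5555, 0.1363, 0.1163]
tool_rot: [0.612, 0.791, -0.0, 0.001]
force: [-6.0, -3.3, 18.4]
gripper_width: 0.255
finger_force: 100.4
```

```bash
python3 -m creep '[[0,0,0.0002,0,0,0],[0,0,0.0002,0,0,0],[0,0,0.0002,0,0,0],[0,0,0.0002,0,0,0],[0,0,0.0002,0,0,0],[0,0,0.0002,0,0,0],[0,0,0.0002,0,0,0],[0,0,0.0002,0,0,0],[0,0,0.0002,0,0,0],[0,0,0.0002,0,0,0],[0,0,0.0002,0,0,0],[0,0,0.0002,0,0,0]]' 1 100
```

```text
t: 16.92
tcp_pos: [0.5555, 0.1363, 0.1164]
tool_rot: [0.612, 0.791, -0.0, 0.001]
force: [-7.3, -4.2, 19.8]
gripper_width: 0.252
finger_force: 100.5
```

```bash
python3 -m creep '[[0,0,-0.0005,0,0,0],[0,0,-0.001,0,0,0],[0,0,-0.0015,0,0,0],[0,0,-0.002,0,0,0],[0,0,-0.0025,0,0,0],[0,0,-0.003,0,0,0],[0,0,-0.0035,0,0,0],[0,0,-0.004,0,0,0],[0,0,-0.0045,0,0,0],[0,0,-0.005,0,0,0],[0,0,-0.005,0,0,0]]' 1 100
```

```text
t: 18.3
tcp_pos: [0.5554, 0.1363, 0.1194]
tool_rot: [0.612, 0.791, -0.0, 0.0]
force: [-3.2, -1.2, 7.5]
gripper_width: 0.257
finger_force: 99.7
```

```bash
python3 -m creep '[[0,0,-0.0004,0,0,0],[0,0,-0.0008,0,0,0],[0,0,-0.0012,0,0,0],[0,0,-0.0016,0,0,0],[0,0,-0.002,0,0,0],[0,0,-0.0024,0,0,0],[0,0,-0.0028,0,0,0],[0,0,-0.0032,0,0,0],[0,0,-0.0036,0,0,0],[0,0,-0.0036,0,0,0]]' 1 100
```

```text
t: 19.55
tcp_pos: [0.5554, 0.1362, 0.1228]
tool_rot: [0.612, 0.791, 0.0, 0.0]
force: [-2.2, -1.7, 5.7]
gripper_width: 0.254
finger_force: 99.4
```

```bash
python3 -m creep '[[0,0,-0.0002,0,0,0],[0,0,-0.0004,0,0,0],[0,0,-0.0004,0,0,0]]' 1 100
```

```text
t: 19.92
tcp_pos: [0.5555, 0.1362, 0.1228]
tool_rot: [0.612, 0.791, 0.0, 0.0]
force: [-2.8, -1.5, 5.4]
gripper_width: 0.253
finger_force: 99.4
```

```bash
python3 -m creep '[[0,0,-0.0001,0,0,0],[0,0,-0.0003,0,0,0],[0,0,-0.0003,0,0,0]]' 1 100
```

```text
t: 20.3
tcp_pos: [0.5554, 0.1362, 0.1228]
tool_rot: [0.612, 0.791, 0.0, 0.0]
force: [-2.7, 0.5, 3.6]
gripper_width: 0.256
finger_force: 99.3
```

```bash
python3 -m creep '[[0,0,-0.0002,0,0,0],[0,0,-0.0003,0,0,0],[0,0,-0.0003,0,0,0]]' 1 20
python3 -m creep '[[0,0,0,0,0,0],[0,0,0,0,0,0],[0,0,0,0,0,0]]' 0.68 20
python3 -m creep '[[0,0,0,0,0,0],[0,0,0,0,0,0],[0,0,0,0,0,0],[0,0,0,0,0,0],[0,0,0,0,0,0],[0,0,0,0,0,0]]' 0.2 20
```

```text
t: 20.68
tcp_pos: [0.5554, 0.1362, 0.1228]
tool_rot: [0.612, 0.791, 0.0, -0.0]
force: [0.4, -1.0, -0.3]
gripper_width: 0.254
finger_force: 98.9
t: 21.05
tcp_pos: [0.5553, 0.1362, 0.123]
tool_rot: [0.612, 0.791, -0.0, 0.0]
force: [-0.8, -0.9, 0.8]
gripper_width: 0.322
finger_force: 0.0
t: 21.8
tcp_pos: [0.5554, 0.1362, 0.1231]
tool_rot: [0.612, 0.791, -0.0, 0.0]
force: [-0.4, 0.3, 0.3]
gripper_width: 0.801
finger_force: 0.0
```

Released. Now I'll retreat straight up, then back toward the robot's right to clear the view.

```bash
python3 -m creep '[[0,0,-0.005,0,0,0],[0,0,-0.015,0,0,0],[0,0,-0.03,0,0,0],[0,0,-0.05,0,0,0],[0,0,-0.075,0,0,0],[0,0,-0.1,0,0,0],[0,0,-0.125,0,0,0],[0,0,-0.14,0,0,0],[0,0,-0.14,0,0,0]]' 0.2 20
python3 -m creep '[[-0.02,0,0,0,0,0],[-0.06,0,0,0,0,0],[-0.1,0,0,0,0,0],[-0.14,0,0,0,0,0],[-0.18,0,0,0,0,0],[-0.2,0,0,0,0,0],[-0.2,0,0,0,0,0]]' 0.2 20
python3 - <<'E'
from h import *
ims=[]
for n,(y,x) in(("top",(150,200)),("side",(130,230))):
    c=cam(n); P=world(c)
    ims.append(cv2.resize(c[0][y:y+110,x:x+85],None,fx=4.5,fy=4.5,interpolation=2))
    m=(abs(P[...,0]-.555)<.07)&(abs(P[...,1]-.136)<.07)&(P[...,2]>.09)&(c[1]>0)
    z=P[m][:,2]; print(n,"carrier top",np.median(z[(z>.1)&(z<.113)]),"max",np.percentile(z,[95,99,100]))
cv2.imwrite("pics/end.png",np.hstack(ims)[...,::-1]);print(r.get_obs()["force"],r.get_obs()["t"])
E
```

```text
t: 22.92
tcp_pos: [0.5559, 0.1365, 0.2645]
tool_rot: [0.612, 0.791, 0.001, 0.001]
force: [0.6, 0.8, -0.3]
gripper_width: 0.8
finger_force: 0.0
t: 23.8
tcp_pos: [0.6052, -0.0594, 0.2621]
tool_rot: [0.614, 0.79, -0.0, -0.001]
force: [0.1, 0.1, 0.5]
gripper_width: 0.8
finger_force: 0.0
top carrier top 0.10629694594591853 max [0.15247783 0.15577416 0.15790408]
side carrier top 0.10757867649957341 max [0.15396443 0.15612625 0.15869439]
[-0.15483002  0.44899524 -0.2581073 ] 23.9
```

View pics/end.png

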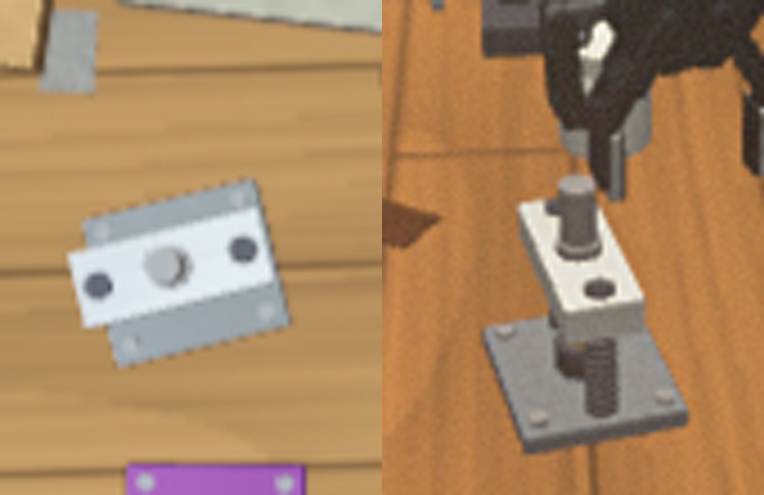

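Both views show the punch upright with its collar flush on the raised carrier: head at about (168,266) in the top crop and (577,215) in the side crop. The head top measures about 0.155 m, as expected for a seated punch, so I'm handing in.

```bash
python3 -c "
from rig import r
print(r.hand_in())"
```

```text
the job is handed in; nothing more can be done
None
```

The plain cylindrical punch is standing fully home in the raised carrier. I pressed it down about 6.4 mm to the stop, held it there at about 20 N for over a second, eased it slowly back up and handed the job in at about 24 s; the judge's result was not shown.

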